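Load the dynamics cart and draw the spring launcher

ROBOT

A 6-joint arm with a two-finger parallel gripper is mounted at the origin on the work surface. World frame = base frame: x ahead of the robot, y to its left, z up, the work surface at z = 0. Lengths are in m, angles in rad, forces in N, time in s.
With the tool pointing down it reaches from about 0.35 to 0.85 m from the base axis. Payload 8.1 kg.
Tool frame: the origin (TCP) lies midway between the tips of the shut fingers; the grasp point (between the pads) lies 19 mm behind it; z points along the fingers, y is the direction in which the jaws open and shut (so a half turn about z gives the same grasp; the last joint's range is limited). The gripper opens to 93 mm and grips with 3 to 60 N. Pads are 15 mm wide; open, the fingers measure 128 mm over their backs; the gripper's body (75 mm by 188 mm) begins 65 mm behind the grasp point.
Start: joints at [1.163, 0.13, 1.488, -0, 1.523, -0.085], TCP at [0.19, 0.569, 0.192] pointing down, gripper open.
Joint ranges: [-2.96, 2.96], [-0.89, 2.26], [0.02, 2.5], [-1.34, 4.48], [0, 2.73], [-2.66, 2.66]. Speed limits (rad/s): [2.39, 2.39, 2.79, 3.14, 3.14, 3.14].

INTERFACE

Orientations are given as a rotation vector (axis times angle).
In Python, from plant import robot gives the robot as it stands. The module is installed in compiled form; this text tells all that it offers.
- The arm moves only by the shell command python3 -m pendant 'ROWS' [FORCE]. ROWS is JSON, a list of rows, each an object with "translation": the shift along the tool's x, y, z in mm, a list of three; "twist": the turn, a rotation vector about the tool's x, y, z in rad, a list of three; "grip": the opening, from -1 (shut) to 1 (fully open). A call has exactly 10 rows; each row shifts and turns the pose as measured when the row begins, along the tool's axes as they then stand; what a row does not reach is not made up. A row lasts 1/10 s, in which the tool goes at most 50 mm and 8.59 degrees, less where a joint would pass 70% of its speed; a pose out of reach is approached as far as the arm can. A call is refused whole if a number of a shift passes 50 or a number of a turn 0.15, either way. A call with a gripper value outside its range is refused whole. The fingers move at their own pace and stop on an object; FORCE is the grip in N (left out, the last holds). Time passes only in rows, so rows that do not move let the fingers close, or fill a call up. It gives the time, the measured TCP pose, the force and the opening at its end, in the units of the state.
- robot.read_state(): the state, without advancing time (a new reading comes with each control period).
- robot.read_camera(name): name is "scene" or "top" or "wrist"; returns (picture, depth): 400x640x3 uint8, red, green, blue; 400x640 float32, m along the optical axis (not along the pixel's ray), 0 where there is no reading.
- robot.camera_info(name): a dict with "vertical_fov" (degrees; the focal length in pixels is half the picture's height over the tangent of half this angle, whatever the lens; pixels are square), "cx", "cy" (the principal point, pixels), "cam_to_world" (4x4, takes a point from camera to world coordinates). Camera axes: x right, y up, looking along -z (the intrinsics and any distortion apply to the point x, -y, -z); pixel columns grow to the right and rows downward; lengths in m; the calibration is good to about 2 mm. A picture is of the moment at which its call begins: read the wrist's pose just before it. camera_info takes no time and is no camera call; for the wrist camera it gives the pose at the moment of the call.
- robot.close_job(): hands the job in, once; it reports no verdict.
The state is a dict: "t": time; "q": joint angles; "dq": joint speeds; "joint_torque": joint torques, N m; "tool_pos": TCP position; "orientation": TCP orientation; "force": force on the tool from outside, world axes, zero at the start; "wrist_torque": the same for the moment, N m; "opening": finger opening in m.
Only numpy, scipy, OpenCV 4.12 (cv2) and the standard library are available. Lean on these libraries where they do the work, as an engineer would, in place of code of your own. Each camera call takes 0.05 s, during which the arm holds its last target. There are 200 camera calls.

TASK

Get the cart ready for launch: roll it back on its wheels along the track, through the light gate, until its rear bumper touches the launcher's plunger, and let go of it there. Then take the plunger's knob, pull it out against its spring until the second of the three ring marks on the rod is level with the end of the barrel, and finish while still holding it there, since it has no catch. Leave the gate and the other things on the table as they stand.

Things in the scene. Friction and masses are not known exactly. Their poses are not given: they have to be found in the camera images.
- track: Aluminium track fixed to the table, 600 mm long, 84 mm wide, ribs 32 mm high, with two grooves in which the cart's wheels run on a surface 26 mm above the table (2 mm play each way). Origin on the table, on its middle line, within 12 mm of the start line; x axis along it in the launch direction, y across, z up. The far end, 430 mm ahead of the origin, has a black end stop.
- start (a point): Start line: where the launcher plunger's nose (rubber disc, 18 mm across) ends at rest, and where the cart's rear bumper must come to touch it. On the plunger's axis, 60 mm above the table. Fixed: does not move with the plunger. x axis along the track in the launch direction (away from the launcher, towards the cart), y across the track, z up.
- barrel_end (a point): Centre of the rear end face of the launcher's barrel, on the plunger's axis, 60 mm above the table, 155 mm behind the start line; axes as start. The barrel is a fixed black tube along the track, 110 mm long, 30 mm across, with caps 35 mm across. The plunger's steel rod (10 mm thick) comes out of this face.
- knob (a point): Middle of the grip of the plunger's knob, on the plunger's axis, 60 mm above the table; moves with the plunger; axes as start. The knob is a ribbed grey cylinder, 27 mm across, 30 mm long, with a flange (34 mm across, 6 mm thick) on its outer end. At rest this point is 27 mm behind the barrel's end face, with 12 mm of rod showing. Free at both sides and above.
- plunger (a joint): How far the plunger is pulled out, m: 0 at rest; grows as the knob moves away from the barrel, against the launch direction; stop at 0.070. The spring pulls back with 3 N at rest, plus 1.8 N per 10 mm (10 N at the second mark). Three black rings on the rod, hidden in the barrel at rest, are level with the barrel's end face at 0.020, 0.040 (the second) and 0.060.
- cart_grip (a point): Point inside the cart 25 mm behind its front face, mid-width, 60 mm above the table (half-way up its body): hold or push it here, clear of the gate. x axis to its front (launch direction), z up. The cart is a loose grey box on wheels, 170 mm long, 62 mm wide, body 37 to 80 mm above the table, flat sides, rubber bumpers at its ends, 0.3 to 0.5 kg, rolls with under 1 N.
- cart_tail (a point): Centre of the cart's rear bumper face, 145 mm behind cart_grip, 60 mm above the table; axes as cart_grip. A thin upright black flag (4 mm thick, lying along the cart's middle line, top 120 mm above the table) stands on the cart 10 to 36 mm ahead of this face.
- gate: Light gate: a black arch standing loose over the track, 0.45 kg. Origin on the table under its middle, x axis along the track. Opening 116 mm wide, 138 mm high; top 162 mm above the table; 24 mm along the track; two feet, 188 mm wide overall. It stands 46 to 60 mm ahead of the start line, so it is over the middle of the loaded cart, just ahead of its flag.
- tablet: A white tablet computer lying flat, 245 by 175 by 8 mm; origin at the centre of its underside. Leave it alone.
- toy_robot: A small white toy robot on two wheels, about 60 by 90 mm and 135 mm tall; origin at the centre of its underside. Leave it alone.
- eraser: A grey whiteboard eraser, 130 by 50 by 28 mm; origin at the centre of its underside. Leave it alone.
Not all that is in view belongs to the job. Leave any blue or green look-alike of the part that bears cart_grip alone. Leave any white look-alike of the gate alone.

How it is judged:
On the way, in this order (a step that is already met when the one before it is completed fails the run):
1. the cart stands at the start line, its rear bumper at the plunger's nose (at most 7 mm off), let go (x of cart_tail in the frame of start between -0.004 and 0.007 m and contact force between the fingers and cart below 0.1 N), for 0.3 s.
2. the plunger is drawn to its second ring mark (within 4 mm) (value of joint plunger between 0.036 and 0.044 m), for 0.3 s.
At the end, for the whole second after the job is handed in: The fingers hold the plunger drawn to its second ring mark (joint 0.036 to 0.044) against the spring, nothing else holding it, while the cart stands on its wheels on the track with its rear bumper at the start line (from 4 mm behind it to 7 mm in front), and the gate stands (all of step 2 and contact force between the fingers and plunger above 3 N and contact force between cart and plunger below 0.1 N and x of cart_tail in the frame of start between -0.004 and 0.007 m and distance between cart_tail and start below 0.01 m and angle between each of cart_grip, gate's own z axis and vertical below 0.06 rad); the arm keeps its last pose, push and grip.
It fails at once if the cart is lifted off the track (more than 15 mm) or tipped (height (world z) of any of cart_tail, cart_grip above 0.075 m or angle between cart_grip's own z axis and vertical above 0.2 rad).
It fails at once if the light gate is pushed more than 15 mm or tipped (distance of gate from where it was at the start of the episode above 0.015 m or angle between gate's own z axis and vertical above 0.15 rad).
It fails at once if another thing on the table is moved more than 30 mm (distance of any of tablet, toy_robot, eraser from where it was at the start of the episode above 0.03 m).
It also fails if it takes over 48 s, if anything falls off the work surface, if the arm or the gripper's body presses on something with over 40 N, if the wrist force passes 120 N, or if a joint passes its speed limit or range.

## Working session

There is one attempt and no reset: what is moved stays moved. The work goes in short steps, Python scripts to look and compute and a shell command to move; the robot and the scene stay as the last step left them, time stands still between calls to the robot, and variables do not carry over. Pictures are saved under pics/ and viewed, about 8 in all and at most 12, crops included, and the job is handed in when it is done.

```bash
mkdir -p pics
cat > h.py <<'E'
import numpy as np,cv2
from plant import robot
def shot(n):
    i=robot.camera_info(n); p,d=robot.read_camera(n); return i,p,d
def f(i,h=400): return h/2/np.tan(np.radians(i["vertical_fov"])/2)
def world(i,u,v,depth):
    F=f(i); c=np.array([(u-i["cx"])/F*depth,-(v-i["cy"])/F*depth,-depth,1]); return (np.array(i["cam_to_world"])@c)[:3]
def plane(i,u,v,z):
    M=np.array(i["cam_to_world"]); a=M[:3,3]; b=world(i,u,v,1.)-a; return a+b*(z-a[2])/b[2]
def save(n,p): cv2.imwrite("pics/"+n,p[:,:,::-1])
E
python3 - <<'E'
from h import *
s=robot.read_state();print(s)
for n in("scene","top"):
    i,p,d=shot(n);save(n+"1.png",p);np.savez(n+"1.npz",p=p,d=d);print(n,i)
E
```

```text
{'t': 0.0, 'q': array([ 1.16258095e+00,  1.31131562e-01,  1.48929432e+00,  6.63488361e-06,
        1.52295991e+00, -8.53839260e-02]), 'dq': array([ 1.10211611e-03,  1.58172865e-03, -8.63840546e-04, -5.90960898e-05,
       -2.65380454e-04, -1.05994100e-03]), 'joint_torque': array([ 1.25577313e-03, -5.59816968e+01, -4.91786599e+01,  7.69870891e-02,
        3.53394309e-02, -1.36239610e-04]), 'tool_pos': array([0.19007657, 0.56845523, 0.19129689]), 'orientation': array([-5.04832102e-01, -3.10031432e+00,  2.72838602e-03]), 'force': array([ 0.34396346,  1.22454127, -0.1719551 ]), 'wrist_torque': array([-0.0089614 , -0.04340725,  0.01815413]), 'opening': 0.09301327500386178}
scene {'vertical_fov': 55.56695960516076, 'cx': 319.41620137256587, 'cy': 202.98571365580676, 'cam_to_world': array([[-0.7194883 , -0.57166576,  0.39437906,  0.99841292],
       [ 0.69443308, -0.58402261,  0.42033355,  0.42942946],
       [-0.00996401,  0.57629493,  0.81718105,  1.02243525],
       [ 0.        ,  0.        ,  0.        ,  1.        ]])}
top {'vertical_fov': 50.10977281230282, 'cx': 318.6946971722741, 'cy': 191.48480657971803, 'cam_to_world': array([[ 0.01936661,  0.9806472 , -0.19482298,  0.29645627],
       [-0.99967041,  0.02227712,  0.01275908, -0.04153453],
       [ 0.01685225,  0.19451167,  0.98075543,  1.28004806],
       [ 0.        ,  0.        ,  0.        ,  1.        ]])}
```

View pics/scene1.png

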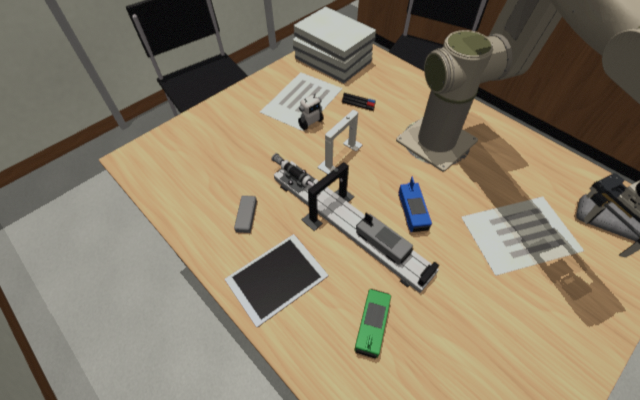

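View pics/top1.png

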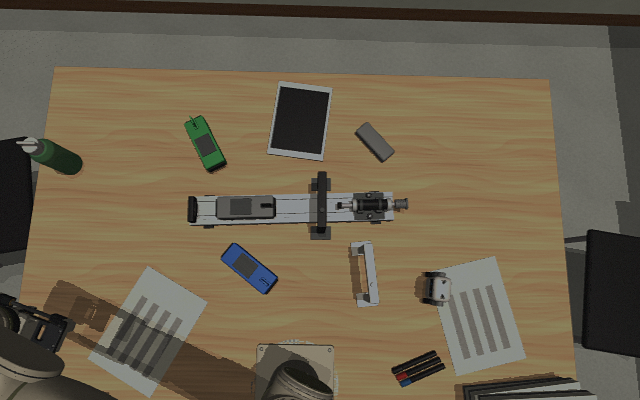

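Candidates for the cart, as pixels in the top view: grey box on the track (246,207), blue (249,268), green (205,143). I choose the grey one. Candidates for the gate: black arch (320,206), white arch (364,274). The black one is ours. The launcher is at about (375,205), with the knob at about (401,204), so launch is towards +y (image left). I'll check this in a close crop.

Run:
```python
from h import *
z=np.load("top1.npz");p,d=z["p"],z["d"];i=robot.camera_info("top")
c=p[165:245,175:415];cv2.imwrite("pics/c1.png",cv2.resize(c,None,fx=3.3,fy=3.3,interpolation=cv2.INTER_CUBIC)[:,:,::-1])
for n,u,v,z in[("cart front top L",217,207,.08),("cart rear top",274,207,.08),("knob",401,204,.06),("gate top",320,206,.162),("stop",192,209,.05),("track end",396,207,.03)]:
    print(n,plane(i,u,v,z).round(4),world(i,u,v,d[v,u]).round(4))
```

```text
cart front top L [0.4836 0.2296 0.08  ] [0.4837 0.2297 0.0794]
cart rear top [0.4871 0.0687 0.08  ] [0.4882 0.0693 0.0732]
knob [ 0.5072 -0.2968  0.06  ] [ 0.5049 -0.294   0.0736]
gate top [ 0.4795 -0.0603  0.162 ] [ 0.4793 -0.0603  0.163 ]
stop [0.4808 0.308  0.05  ] [0.4785 0.3035 0.0657]
track end [ 0.5031 -0.288   0.03  ] [ 0.4963 -0.28    0.0708]
```

View pics/c1.png

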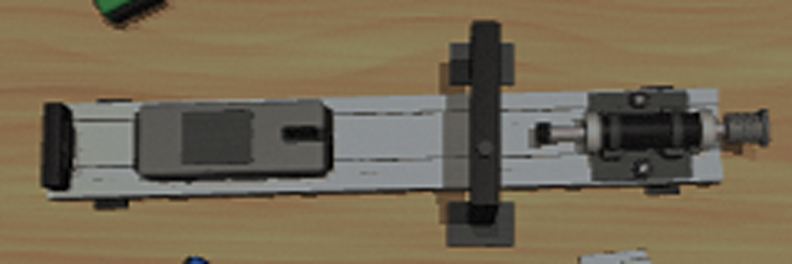

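```bash
cat >> h.py <<'E'
from scipy.spatial.transform import Rotation as Ro
def go(pos,ax):
    """tool down, jaws (tool y) along the world horizontal angle ax or its opposite"""
    s=robot.read_state(); R=Ro.from_rotvec(s["orientation"]); best=None
    for a in(ax,ax+np.pi):
        y=np.array([np.cos(a),np.sin(a),0]);z=np.array([0,0,-1.]);T=Ro.from_matrix(np.c_[np.cross(y,z),y,z])
        r=(R.inv()*T).as_rotvec()
        if best is None or np.linalg.norm(r)<np.linalg.norm(best[0]): best=(r,T)
    dw=np.array(pos)-s["tool_pos"]
    print("t",s["t"],"pos",s["tool_pos"].round(4),"q",s["q"].round(2),"open",s["opening"].round(4),"F",s["force"].round(1))
    print("  shift in tool now mm",(R.inv().apply(dw)*1e3).round(1),"after turn",(best[1].inv().apply(dw)*1e3).round(1),"turn",best[0].round(3))
E
python3 - <<'E'
from h import *
i=robot.camera_info("top");C=lambda a,b:(175+a/3.3-.35,165+b/3.3-.35)
for n,a,b,z in[("te1",100,101,.032),("te2",718,90,.032),("be1",48,197,.032),("be2",720,184,.032),("carttop1",140,142,.08),("cartf",136,142,.06),("cartr",332,137,.06),("cart c",234,139.5,.08),("nose",530,133,.06),("barrel0",586,131,.0775),("barrel1",716,130,.0775),("knobflange",769,129,.077),("gate",485,125,.162)]:
    print(n,plane(i,*C(a,b),z).round(4))
go([.4836,.205,.15],0.0)
print(Ro.from_rotvec(robot.read_state()["orientation"]).as_matrix().round(3))
E
```

```text
te1 [0.5254 0.2782 0.032 ]
te2 [ 0.548  -0.2771  0.032 ]
be1 [0.4382 0.3178 0.032 ]
be2 [ 0.4626 -0.2777  0.032 ]
carttop1 [0.4816 0.2292 0.08  ]
cartf [0.4847 0.2372 0.06  ]
cartr [0.4928 0.067  0.06  ]
cart c [0.4856 0.149  0.08  ]
nose [ 0.5002 -0.1061  0.06  ]
barrel0 [ 0.5001 -0.1536  0.0775]
barrel1 [ 0.5035 -0.2663  0.0775]
knobflange [ 0.5055 -0.3124  0.077 ]
gate [ 0.4889 -0.0644  0.162 ]Traceback (most recent call last):
  File "<stdin>", line 5, in <module>
  File "h.py", line 20, in go
    print("t",s["t"],"pos",s["tool_pos"].round(4),"q",s["q"].round(2),"open",s["opening"].round(4),"F",s["force"].round(1))
                                                                             ^^^^^^^^^^^^^^^^^^
AttributeError: 'float' object has no attribute 'round'
```

```bash
sed -i 's/s\["opening"\].round(4)/round(s["opening"],4)/' h.py
python3 - <<'E'
from h import *
go([.485,.212,.15],0.041)
print(Ro.from_rotvec(robot.read_state()["orientation"]).as_matrix().round(3))
E
```

```text
t 0.1 pos [0.1901 0.5685 0.1914] q [ 1.16  0.13  1.49  0.    1.52 -0.09] open 0.0928 F [-0.1  0.1  0.4]
  shift in tool now mm [-392.8 -244.5   41.7] after turn [-368.3  280.1   41.4] turn [-2.000e-03  1.000e-03  1.207e+00]
[[-0.948  0.317 -0.001]
 [ 0.317  0.948 -0.002]
 [ 0.    -0.002 -1.   ]]
```

```bash
python3 -m pendant '[{"translation":[-34,-21,0],"twist":[0,0,0.12],"grip":1},{"translation":[-36,-17,0],"twist":[0,0,0.12],"grip":1},{"translation":[-38,-12,0],"twist":[0,0,0.12],"grip":1},{"translation":[-39,-8,0],"twist":[0,0,0.12],"grip":1},{"translation":[-40,-3,0],"twist":[0,0,0.12],"grip":1},{"translation":[-40,2,0],"twist":[0,0,0.12],"grip":1},{"translation":[-39,7,0],"twist":[0,0,0.12],"grip":1},{"translation":[-38,12,0],"twist":[0,0,0.12],"grip":1},{"translation":[-37,16,0],"twist":[0,0,0.12],"grip":1},{"translation":[-35,20,0],"twist":[0,0,0.12],"grip":1}]' 8
python3 - <<'E'
from h import *
go([.485,.212,.15],0.041)
E
```

```text
t: 1.1
tool_pos: [0.444, 0.2477, 0.1863]
orientation: [-2.209, -2.233, 0.014]
force: [0.5, -0.1, -0.2]
opening: 0.0932
t 1.1 pos [0.444  0.2477 0.1863] q [ 0.41 -0.11  1.74 -0.    1.52  0.4 ] open 0.0932 F [ 0.5 -0.1 -0.2]
  shift in tool now mm [-35.9  40.9  36.2] after turn [-37.3  39.5  36.3] turn [-0.007  0.006 -0.03 ]
```

```bash
python3 -m pendant '[{"translation":[-13,14,12],"twist":[-0.004,0.003,-0.015],"grip":1},{"translation":[-12,13,12],"twist":[-0.003,0.003,-0.015],"grip":1},{"translation":[-12,13,12],"twist":[0,0,0],"grip":1},{"translation":[0,0,0],"twist":[0,0,0],"grip":1},{"translation":[0,0,0],"twist":[0,0,0],"grip":1},{"translation":[0,0,0],"twist":[0,0,0],"grip":1},{"translation":[0,0,0],"twist":[0,0,0],"grip":1},{"translation":[0,0,0],"twist":[0,0,0],"grip":1},{"translation":[0,0,0],"twist":[0,0,0],"grip":1},{"translation":[0,0,0],"twist":[0,0,0],"grip":1}]'
python3 - <<'E'
from h import *
go([.485,.212,.041],0.041)
i,p,d=shot("wrist");save("w1.png",p);np.savez("w1.npz",p=p,d=d,M=i["cam_to_world"])
print(i)
E
```

```text
t: 2.1
tool_pos: [0.4869, 0.207, 0.1498]
orientation: [2.185, 2.257, 0.0]
force: [-1.0, -1.5, 0.0]
opening: 0.0929
t 2.1 pos [0.4869 0.207  0.1498] q [ 0.31 -0.04  1.74 -0.    1.44  0.27] open 0.0929 F [-1.  -1.5  0. ]
  shift in tool now mm [  5.1  -1.7 108.8] after turn [  5.1  -1.7 108.8] turn [ 0.     0.    -0.009]
{'vertical_fov': 63.04212646686018, 'cx': 320.305824313876, 'cy': 195.99372396887875, 'cam_to_world': array([[ 0.99944158, -0.03204573, -0.00946555,  0.48486806],
       [ 0.03339769,  0.96699337,  0.2526033 ,  0.27712599],
       [ 0.00105827, -0.25277837,  0.96752363,  0.341578  ],
       [ 0.        ,  0.        ,  0.        ,  1.        ]])}
```

View pics/w1.png

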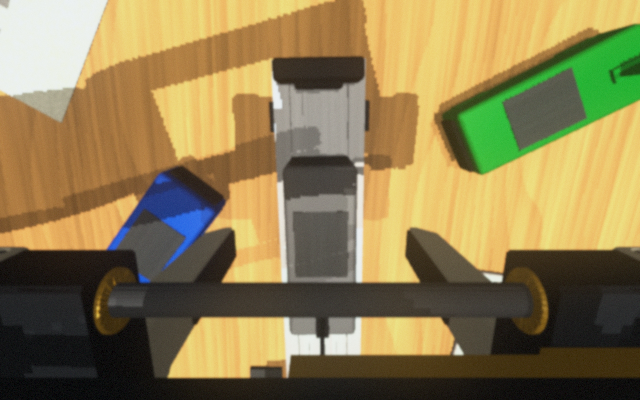

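The wrist view shows the grey cart between the fingers, with its top edges at columns 285 and 357 on row 230 and its front top edge at row ~168. The end stop is at row 70, and the blue and green look-alikes are clear of it.

Run:
```python
from h import *
z=np.load("w1.npz");d=z["d"];i=robot.camera_info("wrist");i["cam_to_world"]=z["M"]
for u,v,h in[(285,230,.08),(357,230,.08),(320,168,.08),(320,157,.06),(320,69,.07),(320,333,.08)]: print(u,v,plane(i,u,v,h).round(4),world(i,u,v,d[v,u]).round(4))
```

```text
285 230 [0.4584 0.1779 0.08  ] [0.4579 0.1763 0.0757]
357 230 [0.5197 0.1799 0.08  ] [0.5263 0.1615 0.0304]
320 168 [0.4864 0.2323 0.08  ] [0.4864 0.232  0.0784]
320 157 [0.4862 0.2385 0.06  ] [0.4862 0.2383 0.0591]
320 69 [0.4839 0.3087 0.07  ] [0.4838 0.3093 0.0647]
320 333 [0.4915 0.077  0.08  ] [0.4906 0.1046 0.1161]
```

```bash
python3 -m pendant '[{"translation":[5,0,28],"twist":[0,0,-0.009],"grip":1},{"translation":[0,0,28],"twist":[0,0,0],"grip":1},{"translation":[0,0,28],"twist":[0,0,0],"grip":1},{"translation":[0,0,22],"twist":[0,0,0],"grip":1},{"translation":[0,0,3],"twist":[0,0,0],"grip":1},{"translation":[0,0,0],"twist":[0,0,0],"grip":0.2},{"translation":[0,0,0],"twist":[0,0,0],"grip":0.2},{"translation":[0,0,0],"twist":[0,0,0],"grip":0.2},{"translation":[0,0,0],"twist":[0,0,0],"grip":0.2},{"translation":[0,0,0],"twist":[0,0,0],"grip":0.2}]' 6
python3 - <<'E'
from h import *
go([.500,-.109+.145,.041],0.041)
E
```

```text
t: 3.15
tool_pos: [0.4895, 0.2142, 0.0443]
orientation: [2.172, 2.266, 0.011]
force: [-6.2, 0.1, 1.1]
opening: 0.062
t 3.15 pos [0.4895 0.2142 0.0443] q [0.32 0.07 1.83 0.   1.23 0.27] open 0.062 F [-6.2  0.1  1.1]
  shift in tool now mm [-178.5    2.9    2.9] after turn [-178.5    3.2    3.3] turn [ 0.007 -0.003  0.002]
```

```bash
python3 -m pendant '[{"translation":[-8,-1.5,0],"twist":[0,0,0],"grip":0.2},{"translation":[-14,0,0],"twist":[0,0,0],"grip":0.2},{"translation":[-16,0,0],"twist":[0,0,0],"grip":0.2},{"translation":[-16,0,0],"twist":[0,0,0],"grip":0.2},{"translation":[-16,0,0],"twist":[0,0,0],"grip":0.2},{"translation":[-16,0,0],"twist":[0,0,0],"grip":0.2},{"translation":[-16,0,0],"twist":[0,0,0],"grip":0.2},{"translation":[-12,0,0],"twist":[0,0,0],"grip":0.2},{"translation":[-6,0,0],"twist":[0,0,0],"grip":0.2},{"translation":[0,0,0],"twist":[0,0,0],"grip":0.2}]'
python3 - <<'E'
from h import *
go([.500,-.109+.145,.0435],0.041)
i,p,d=shot("top")
c=p[165:245,235:415];cv2.imwrite("pics/c2.png",cv2.resize(c,None,fx=4,fy=4,interpolation=cv2.INTER_CUBIC)[:,:,::-1])
E
```

```text
t: 4.15
tool_pos: [0.4938, 0.0835, 0.0459]
orientation: [2.172, 2.262, 0.014]
force: [-0.1, 1.2, -2.6]
opening: 0.0617
t 4.15 pos [0.4938 0.0835 0.0459] q [ 0.06 -0.03  1.93  0.    1.23  0.02] open 0.0617 F [-0.1  1.2 -2.6]
  shift in tool now mm [-47.8   4.2   2.4] after turn [-47.8   4.2   2.4] turn [ 0.01  -0.002 -0.   ]
```

View pics/c2.png

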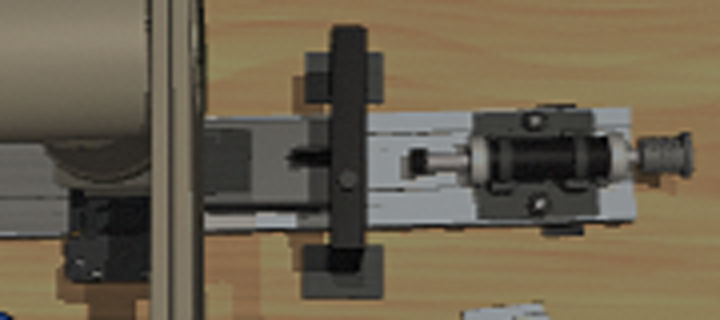

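The cart is held, and its flag is at the gate (crop px 300,157). The nose is at crop px 410, so about 43 mm remain. The gate has not moved.

```bash
python3 -m pendant '[{"translation":[-6,0,1.5],"twist":[0.005,0,0],"grip":0.2},{"translation":[-8,0,0],"twist":[0,0,0],"grip":0.2},{"translation":[-8,0,0],"twist":[0,0,0],"grip":0.2},{"translation":[-8,0,0],"twist":[0,0,0],"grip":0.2},{"translation":[-5,0,0],"twist":[0,0,0],"grip":0.2},{"translation":[-3,0,0],"twist":[0,0,0],"grip":0.2},{"translation":[0,0,0],"twist":[0,0,0],"grip":0.2},{"translation":[0,0,0],"twist":[0,0,0],"grip":0.2},{"translation":[0,0,0],"twist":[0,0,0],"grip":0.2},{"translation":[0,0,0],"twist":[0,0,0],"grip":0.2}]'
python3 - <<'E'
from h import *
go([.500,-.109+.145,.0435],0.041)
E
```

```text
t: 5.2
tool_pos: [0.4954, 0.0442, 0.0445]
orientation: [2.172, 2.268, 0.008]
force: [0.2, -0.9, -1.1]
opening: 0.0624
t 5.2 pos [0.4954 0.0442 0.0445] q [-0.02 -0.03  1.93  0.    1.23 -0.06] open 0.0624 F [ 0.2 -0.9 -1.1]
  shift in tool now mm [-8.3  4.2  1. ] after turn [-8.3  4.2  1. ] turn [ 0.005 -0.003  0.002]
```

```bash
python3 -m pendant '[{"translation":[-1.5,0,0],"twist":[0,0,0],"grip":0.2},{"translation":[-1.5,0,0],"twist":[0,0,0],"grip":0.2},{"translation":[0,0,0],"twist":[0,0,0],"grip":0.2},{"translation":[0,0,0],"twist":[0,0,0],"grip":0.2},{"translation":[0,0,0],"twist":[0,0,0],"grip":0.2},{"translation":[0,0,0],"twist":[0,0,0],"grip":0.2},{"translation":[0,0,0],"twist":[0,0,0],"grip":0.2},{"translation":[0,0,0],"twist":[0,0,0],"grip":0.2},{"translation":[0,0,0],"twist":[0,0,0],"grip":0.2},{"translation":[0,0,0],"twist":[0,0,0],"grip":0.2}]'
python3 - <<'E'
from h import *
go([.500,-.109+.145,.0435],0.041)
i,p,d=shot("top"); j,p2,d2=shot("scene"); np.savez("s3.npz",p=p,p2=p2)
a=cv2.resize(p[165:245,295:415],None,fx=5,fy=5,interpolation=cv2.INTER_CUBIC)[:300]
b=cv2.resize(p2[150:222,262:382],None,fx=5,fy=5,interpolation=cv2.INTER_CUBIC)[:300]
cv2.imwrite("pics/c3.png",np.vstack([a,b])[:,:,::-1])
E
```

```text
t: 6.2
tool_pos: [0.4955, 0.0414, 0.0445]
orientation: [2.172, 2.268, 0.008]
force: [-1.5, -0.6, -1.5]
opening: 0.062
t 6.2 pos [0.4955 0.0414 0.0445] q [-0.02 -0.03  1.93  0.    1.23 -0.07] open 0.062 F [-1.5 -0.6 -1.5]
  shift in tool now mm [-5.6  4.2  1. ] after turn [-5.6  4.2  1. ] turn [ 0.005 -0.003  0.003]
```

View pics/c3.png

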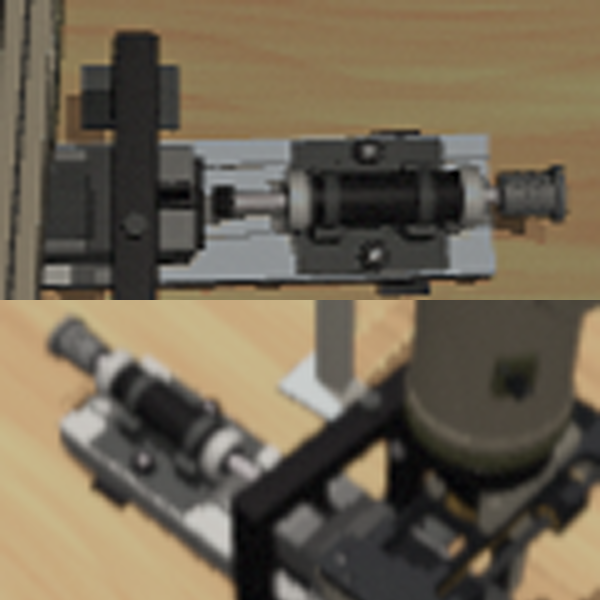

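In the top crop the cart's rear bumper is at column 204 and the nose at 212. That is about 1.6 px, or 4–5 mm.

```bash
python3 -m pendant '[{"translation":[-1.5,0,0],"twist":[0,0,0],"grip":0.2},{"translation":[-1.5,0,0],"twist":[0,0,0],"grip":0.2},{"translation":[-1,0,0],"twist":[0,0,0],"grip":0.2},{"translation":[0,0,0],"twist":[0,0,0],"grip":0.2},{"translation":[0,0,0],"twist":[0,0,0],"grip":0.2},{"translation":[0,0,0],"twist":[0,0,0],"grip":0.2},{"translation":[0,0,0],"twist":[0,0,0],"grip":0.2},{"translation":[0,0,0],"twist":[0,0,0],"grip":0.2},{"translation":[0,0,0],"twist":[0,0,0],"grip":0.2},{"translation":[0,0,0],"twist":[0,0,0],"grip":0.2}]'
python3 - <<'E'
from h import *
i,p,d=shot("top"); z=np.load("s3.npz")["p"]
# row profile along the plunger axis, columns 330..345
for r in(203,204,205,206): print(z[r,330:346].sum(1)//3,p[r,330:346].sum(1)//3)
E
```

```text
t: 7.3
tool_pos: [0.4957, 0.0372, 0.0445]
orientation: [2.172, 2.269, 0.008]
force: [-1.0, 0.3, 0.8]
opening: 0.062
[ 11   6  12  44  25  43 149  72  16  18  19  44  88  95 100 101] [ 10   8  13   9  27  24  26  13  16  20  18  47  89  96  98 103]
[  8  10  10  46  31  31  94  44  20  25  24  61 118 123 120 122] [ 11   7  10   6  38  24  25  18  24  29  21  60 118 122 122 123]
[ 35  44  44  45  29  36  98  49  20  21  25  38 138 146 141 140] [ 37  42  45  44  46  25  25  16  24  26  22  39 138 145 141 140]
[ 26  26  20  33  22  32  94  46  18  26  25  52 100 102  99  97] [ 28  28  25  19  23  15  23  17  23  24  24  53 100 103  99  96]
```

```bash
python3 -m pendant '[{"translation":[0,0,0],"twist":[0,0,0],"grip":1},{"translation":[0,0,0],"twist":[0,0,0],"grip":1},{"translation":[0,0,0],"twist":[0,0,0],"grip":1},{"translation":[0,0,0],"twist":[0,0,0],"grip":1},{"translation":[0,0,-20],"twist":[0,0,0],"grip":1},{"translation":[0,0,-35],"twist":[0,0,0],"grip":1},{"translation":[0,0,-40],"twist":[0,0,0],"grip":1},{"translation":[0,0,-40],"twist":[0,0,0],"grip":1},{"translation":[0,0,-40],"twist":[0,0,0],"grip":1},{"translation":[0,0,-10],"twist":[0,0,0],"grip":1}]'
python3 - <<'E'
from h import *
go([.506,-.291,.22],0.041)
E
```

```text
t: 8.35
tool_pos: [0.493, 0.0364, 0.2338]
orientation: [-2.171, -2.268, -0.004]
force: [1.3, 1.0, -0.5]
opening: 0.0927
t 8.35 pos [0.493  0.0364 0.2338] q [-0.03 -0.17  1.71  0.    1.6  -0.08] open 0.0927 F [ 1.3  1.  -0.5]
  shift in tool now mm [-327.7   -1.3   12.8] after turn [-327.7   -0.4   13.8] turn [ 0.    -0.003  0.003]
```

```bash
python3 -m pendant '[{"translation":[-36,0,0],"twist":[0,0,0],"grip":1},{"translation":[-38,0,0],"twist":[0,0,0],"grip":1},{"translation":[-38,0,0],"twist":[0,0,0],"grip":1},{"translation":[-38,0,0],"twist":[0,0,0],"grip":1},{"translation":[-38,0,0],"twist":[0,0,0],"grip":1},{"translation":[-38,0,0],"twist":[0,0,0],"grip":1},{"translation":[-38,0,0],"twist":[0,0,0],"grip":1},{"translation":[-38,0,0],"twist":[0,0,0],"grip":1},{"translation":[-25,0,0],"twist":[0,0,0],"grip":1},{"translation":[0,0,0],"twist":[0,0,0],"grip":1}]'
python3 - <<'E'
from h import *
go([.506,-.291,.041],0.041)
i,p,d=shot("top"); w,pw,dw=shot("wrist"); np.savez("w2.npz",p=pw,d=dw,M=w["cam_to_world"])
a=cv2.resize(p[165:245,235:415],(640,284),interpolation=cv2.INTER_CUBIC)
cv2.imwrite("pics/c4.png",np.vstack([a,pw[:300]])[:,:,::-1])
E
```

```text
t: 9.35
tool_pos: [0.5088, -0.3015, 0.2301]
orientation: [-2.166, -2.274, -0.009]
force: [0.5, 0.7, 0.4]
opening: 0.0927
t 9.35 pos [ 0.5088 -0.3015  0.2301] q [-0.63  0.09  1.46  0.01  1.59 -0.67] open 0.0927 F [0.5 0.7 0.4]
  shift in tool now mm [  9.6  -3.  189.1] after turn [ 10.6  -2.4 189.1] turn [ 0.003 -0.005  0.007]
```

View pics/c4.png

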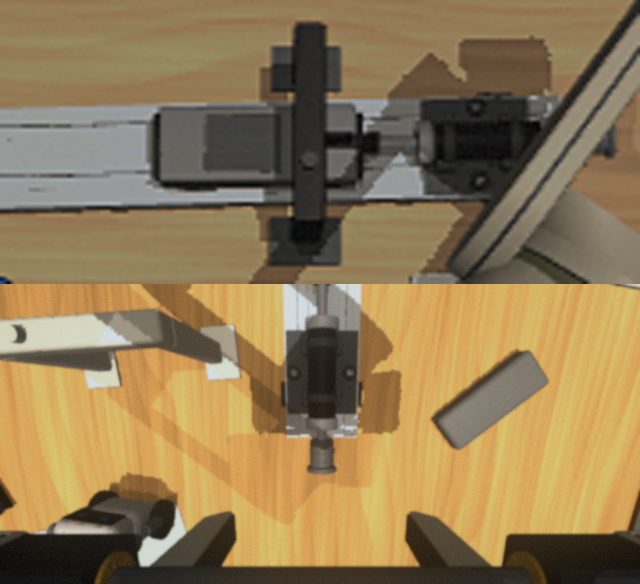

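In the top crop the cart's rear bumper stands at the plunger's nose (~362,142) and the gate is unmoved. In the wrist view the knob is at columns 309–335, wrist rows 156–190, and the barrel end is at row ~138.

Run:
```python
from h import *
z=np.load("w2.npz");d=z["d"];i=robot.camera_info("wrist");i["cam_to_world"]=z["M"]
for u,v,h in[(321,138,.0775),(321,140,.06),(311,170,.06),(332,170,.06),(321,157,.0735),(321,182,.0735),(321,190,.06),(321,186,.077)]: print(u,v,plane(i,u,v,h).round(4),world(i,u,v,d[v,u]).round(4))
print(z["p"][130:200,321].sum(1)//3); print(d[130:200:3,321].round(3)); print(z["p"][172,300:345].sum(1)//3)
```

```text
321 138 [ 0.5085 -0.2563  0.0775] [ 0.5085 -0.2563  0.0772]
321 140 [ 0.5088 -0.2597  0.06  ] [ 0.5087 -0.2585  0.076 ]
311 170 [ 0.4993 -0.2936  0.06  ] [ 0.4994 -0.2926  0.0654]
332 170 [ 0.5228 -0.2924  0.06  ] [ 0.5226 -0.2914  0.0657]
321 157 [ 0.5096 -0.2766  0.0735] [ 0.5096 -0.2769  0.0717]
321 182 [ 0.511  -0.3039  0.0735] [ 0.511  -0.3038  0.074 ]
321 190 [ 0.5117 -0.3161  0.06  ] [ 0.5128 -0.3306 -0.002 ]
321 186 [ 0.5111 -0.3076  0.077 ] [ 0.5111 -0.3077  0.0767]
[ 35  35  37  46  67 101 123 136 138 136 132 134 128 126 113 102  93  91
  88  88  88  88  89  91  89  81  73  58  59  60  60  65  64  69  73  91
 102 111 111 105 111 115 114 110 111 112 116 114 109 106 114 114 107  94
  80  85 103 111 112 119 126 138 142 143 141 140 140 142 143 146]
[0.341 0.342 0.34  0.341 0.343 0.344 0.357 0.357 0.358 0.351 0.352 0.353
 0.352 0.354 0.355 0.354 0.356 0.357 0.355 0.355 0.436 0.435 0.436 0.437]
[157 153 155 155 156 149 148 145 141 123  96  77  81  85  86  93  96 100
 104 108 112 114 117 113 105  99  93  94  88  82  77  75  79 100 119 130
 133 144 142 138 140 142 143 138 145]
```

```bash
python3 -m pendant '[{"translation":[9.5,0,15],"twist":[0.003,-0.005,0.007],"grip":1},{"translation":[0,0,32],"twist":[0,0,0],"grip":1},{"translation":[0,0,32],"twist":[0,0,0],"grip":1},{"translation":[0,0,32],"twist":[0,0,0],"grip":1},{"translation":[0,0,32],"twist":[0,0,0],"grip":1},{"translation":[0,0,25],"twist":[0,0,0],"grip":1},{"translation":[0,0,14],"twist":[0,0,0],"grip":1},{"translation":[0,0,0],"twist":[0,0,0],"grip":1},{"translation":[0,0,0],"twist":[0,0,0],"grip":1},{"translation":[0,0,0],"twist":[0,0,0],"grip":1}]' 40
python3 - <<'E'
from h import *
go([.509,-.292,.041],0.041)
E
```

```text
t: 10.45
tool_pos: [0.5133, -0.2765, 0.0463]
orientation: [2.156, 2.279, 0.008]
force: [-0.2, 1.0, -0.3]
opening: 0.093
t 10.45 pos [ 0.5133 -0.2765  0.0463] q [-0.59  0.2   1.69  0.    1.25 -0.64] open 0.093 F [-0.2  1.  -0.3]
  shift in tool now mm [-15.2  -5.2   5.2] after turn [-15.3  -4.9   5.3] turn [ 0.007 -0.     0.014]
```

```bash
python3 -m pendant '[{"translation":[-8,-2.5,3],"twist":[0.007,0,0.014],"grip":1},{"translation":[-7.5,-2,2.3],"twist":[0,0,0],"grip":1},{"translation":[0,0,0],"twist":[0,0,0],"grip":1},{"translation":[0,0,0],"twist":[0,0,0],"grip":0.1},{"translation":[0,0,0],"twist":[0,0,0],"grip":-0.2},{"translation":[0,0,0],"twist":[0,0,0],"grip":-0.2},{"translation":[0,0,0],"twist":[0,0,0],"grip":-0.2},{"translation":[0,0,0],"twist":[0,0,0],"grip":-0.2},{"translation":[0,0,0],"twist":[0,0,0],"grip":-0.2},{"translation":[0,0,0],"twist":[0,0,0],"grip":-0.2}]' 40
python3 - <<'E'
from h import *
go([.509,-.292,.041],0.041)
E
```

```text
t: 11.45
tool_pos: [0.512, -0.296, 0.0453]
orientation: [2.173, 2.26, 0.001]
force: [0.3, 0.3, -0.1]
opening: 0.0416
t 11.45 pos [ 0.512  -0.296   0.0453] q [-0.61  0.22  1.67 -0.    1.25 -0.65] open 0.0416 F [ 0.3  0.3 -0.1]
  shift in tool now mm [ 4.2 -2.9  4.3] after turn [ 4.2 -2.8  4.3] turn [ 0.005  0.004 -0.002]
```

```bash
python3 -m pendant '[{"translation":[3,-2,3.5],"twist":[0.005,0.004,0],"grip":-0.2},{"translation":[0,0,0],"twist":[0,0,0],"grip":-0.2},{"translation":[0,0,0],"twist":[0,0,0],"grip":-0.5},{"translation":[0,0,0],"twist":[0,0,0],"grip":-1},{"translation":[0,0,0],"twist":[0,0,0],"grip":-1},{"translation":[0,0,0],"twist":[0,0,0],"grip":-1},{"translation":[0,0,0],"twist":[0,0,0],"grip":-1},{"translation":[0,0,0],"twist":[0,0,0],"grip":-1},{"translation":[0,0,0],"twist":[0,0,0],"grip":-1},{"translation":[0,0,0],"twist":[0,0,0],"grip":-1}]' 40
python3 - <<'E'
from h import *
go([.509,-.292,.041],0.041)
i,p,d=shot("scene")
cv2.imwrite("pics/c5.png",cv2.resize(p[130:222,240:380],None,fx=5,fy=5,interpolation=cv2.INTER_CUBIC)[:,:,::-1])
E
```

```text
t: 12.45
tool_pos: [0.5117, -0.2951, 0.0483]
orientation: [2.174, 2.261, -0.001]
force: [-0.2, -0.4, -1.0]
opening: 0.0004
t 12.45 pos [ 0.5117 -0.2951  0.0483] q [-0.61  0.21  1.67 -0.    1.26 -0.65] open 0.0004 F [-0.2 -0.4 -1. ]
  shift in tool now mm [ 3.3 -2.6  7.3] after turn [ 3.2 -2.5  7.3] turn [ 0.004  0.004 -0.002]
```

View pics/c5.png

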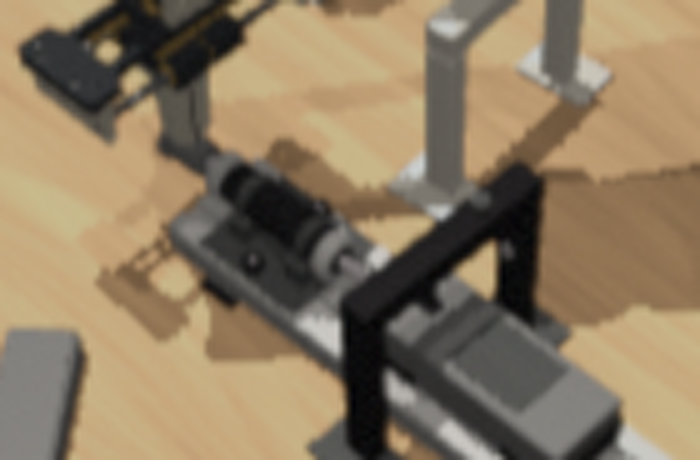

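The fingers shut completely (0.4 mm), so the knob was missed. I'll look before moving again.

Run:
```python
from h import *
i,p,d=shot("scene"); w,pw,dw=shot("wrist"); np.savez("w3.npz",p=pw,d=dw,M=w["cam_to_world"],ps=p,ds=d)
b=cv2.resize(p[130:190,240:340],(800,480),interpolation=cv2.INTER_CUBIC)[:,:500]
a=pw[80:400,170:470]
c=np.zeros((480,800,3),np.uint8);c[:,:500]=b;c[:320,500:]=a
cv2.imwrite("pics/c6.png",c[:,:,::-1])
print("fingertip proj check")
for v in range(140,170,3): print(v,[tuple((world(i,u,v,d[v,u])*1e3).round().astype(int)) for u in range(268,292,4)])
```

```text
fingertip proj check
140 [(np.int64(552), np.int64(-267), np.int64(202)), (np.int64(536), np.int64(-270), np.int64(188)), (np.int64(524), np.int64(-265), np.int64(183)), (np.int64(515), np.int64(-257), np.int64(183)), (np.int64(499), np.int64(-259), np.int64(170)), (np.int64(998), np.int64(429), np.int64(1022))]
143 [(np.int64(537), np.int64(-293), np.int64(160)), (np.int64(539), np.int64(-269), np.int64(178)), (np.int64(530), np.int64(-259), np.int64(179)), (np.int64(518), np.int64(-255), np.int64(173)), (np.int64(410), np.int64(-384), np.int64(1)), (np.int64(399), np.int64(-374), np.int64(0))]
146 [(np.int64(460), np.int64(-417), np.int64(-3)), (np.int64(546), np.int64(-261), np.int64(176)), (np.int64(533), np.int64(-258), np.int64(168)), (np.int64(499), np.int64(-286), np.int64(123)), (np.int64(422), np.int64(-371), np.int64(3)), (np.int64(409), np.int64(-363), np.int64(0))]
149 [(np.int64(561), np.int64(-261), np.int64(174)), (np.int64(524), np.int64(-297), np.int64(119)), (np.int64(514), np.int64(-288), np.int64(119)), (np.int64(500), np.int64(-286), np.int64(110)), (np.int64(43
[... 1091 characters left out ...]
(512), np.int64(-278), np.int64(67)), (np.int64(509), np.int64(-260), np.int64(79)), (np.int64(497), np.int64(-254), np.int64(75))]
164 [(np.int64(519), np.int64(-345), np.int64(3)), (np.int64(508), np.int64(-336), np.int64(1)), (np.int64(497), np.int64(-327), np.int64(-1)), (np.int64(515), np.int64(-276), np.int64(56)), (np.int64(515), np.int64(-253), np.int64(74)), (np.int64(506), np.int64(-243), np.int64(75))]
167 [(np.int64(528), np.int64(-334), np.int64(2)), (np.int64(517), np.int64(-326), np.int64(0)), (np.int64(507), np.int64(-315), np.int64(1)), (np.int64(495), np.int64(-308), np.int64(-3)), (np.int64(520), np.int64(-249), np.int64(67)), (np.int64(515), np.int64(-233), np.int64(75))]
```

View pics/c6.png

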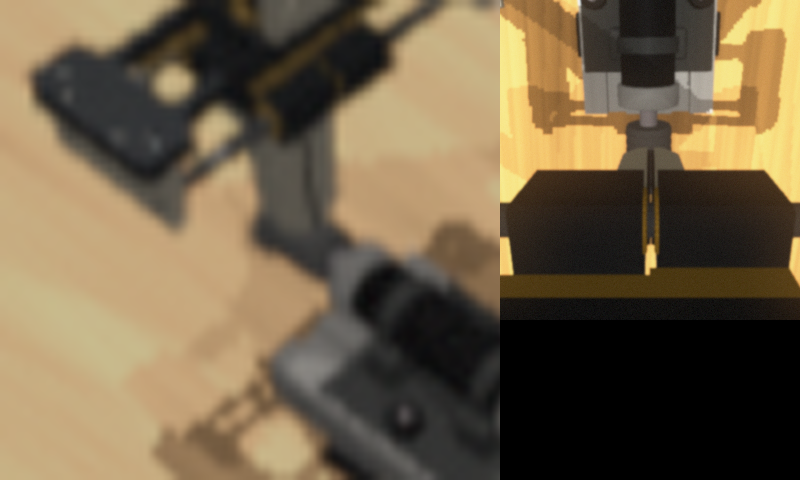

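Run:
```python
from h import *
z=np.load("w3.npz");d=z["d"];i=robot.camera_info("wrist");print(i["cam_to_world"].round(4))
for v in range(160,262,6): print(v,*[(world(i,u,v,d[v,u])*1e3).round().astype(int).tolist() for u in(300,308,314,320,326,334)])
```

```text
[[ 0.9992 -0.038  -0.0138  0.5084]
 [ 0.0402  0.9659  0.2559 -0.2241]
 [ 0.0036 -0.2563  0.9666  0.2394]
 [ 0.      0.      0.      1.    ]]
160 [499, -250, 69] [504, -249, 72] [507, -249, 72] [510, -249, 75] [513, -249, 73] [517, -249, 71]
166 [500, -253, 70] [504, -252, 74] [507, -252, 74] [510, -252, 73] [513, -252, 73] [517, -252, 73]
172 [500, -256, 72] [504, -255, 76] [507, -255, 76] [510, -254, 77] [513, -255, 76] [517, -255, 75]
178 [500, -259, 73] [504, -258, 76] [507, -258, 77] [510, -258, 76] [513, -258, 75] [517, -258, 75]
184 [500, -262, 74] [504, -261, 76] [507, -261, 77] [510, -261, 77] [513, -261, 76] [518, -261, 75]
190 [498, -275, 32] [503, -275, 31] [507, -267, 64] [511, -267, 63] [514, -268, 62] [520, -275, 31]
196 [496, -288, 0] [502, -288, -1] [507, -271, 63] [511, -271, 64] [514, -271, 61] [522, -287, -1]
202 [499, -277, 56] [504, -276, 57] [508, -274, 63] [511, -274, 64] [514, -275, 61] [519, -276, 57]
208 [500, -277, 66] [504, -276, 68] [508, -276, 68] [511, -276, 69] [514, -276, 68] [519, -276, 68]
214 [500, -280, 68] [505, -279, 71] [508, -278, 73] [511, -278, 72] [514, -279, 71] [519, -279, 69]
220 [500, -284, 67] [505, -282, 71] [508, -282, 73] [511, -282, 72] [514, -281, 73] [519, -283, 68]
226 [500, -287, 68] [505, -286, 71] [508, -285, 73] [511, -285, 71] [515, -285, 71] [519, -286, 68]
232 [501, -285, 82] [505, -285, 82] [508, -285, 82] [511, -286, 78] [514, -285, 82] [518, -285, 82]
238 [502, -285, 91] [505, -285, 90] [508, -285, 90] [511, -286, 86] [514, -285, 90] [518, -285, 90]
244 [502, -285, 97] [506, -285, 98] [508, -285, 99] [511, -287, 93] [514, -285, 97] [518, -285, 97]
250 [505, -258, 164] [507, -259, 162] [509, -285, 104] [511, -288, 98] [514, -285, 104] [514, -258, 164]
256 [505, -258, 167] [507, -258, 167] [509, -285, 111] [511, -291, 97] [514, -285, 111] [513, -258, 166]
```

Run:
```python
from h import *
i=robot.camera_info("wrist")
for n,tz in(("w1",.1498),("w2",.2301)):
    z=np.load(n+".npz");d=z["d"];i["cam_to_world"]=z["M"]
    M=np.array(z["M"]);P=[]
    for v in range(215,330,2):
        for u in list(range(130,240,2))+list(range(400,510,2)):
            if 0<d[v,u]<.22:P.append(np.r_[u,v,world(i,u,v,d[v,u])])
    P=np.array(P);o=P[:,4].argsort()[:6];print(n,"tip-tcp mm",((P[o,4]-tz)*1e3).round(),P[o].round(3).tolist()[:3])
s=robot.read_state();print(Ro.from_rotvec(s["orientation"]).as_matrix().round(3))
```

```text
w1 tip-tcp mm [24. 25. 25. 25. 26. 26.] [[408.0, 229.0, 0.535, 0.216, 0.174], [406.0, 243.0, 0.534, 0.208, 0.175], [236.0, 253.0, 0.441, 0.199, 0.175]]
w2 tip-tcp mm [25. 25. 25. 26. 26. 26.] [[234.0, 229.0, 0.462, -0.294, 0.255], [236.0, 253.0, 0.463, -0.308, 0.255], [406.0, 239.0, 0.556, -0.295, 0.255]]
[[-0.039  0.999  0.003]
 [ 0.999  0.039 -0.004]
 [-0.004  0.003 -1.   ]]
```

Depth data shows the true fingertips sit about 25 mm above the reported TCP (in w1, w2 and now). The jaws therefore closed on top of the knob. The tool z has to read ~0.017 for the pads to be at 60 mm.

```bash
python3 -m pendant '[{"translation":[1.5,-1,-12],"twist":[0.004,0.004,0],"grip":-1},{"translation":[1,0,-6],"twist":[0,0,0],"grip":0.8},{"translation":[0,0,0],"twist":[0,0,0],"grip":0.8},{"translation":[0,0,0],"twist":[0,0,0],"grip":0.8},{"translation":[0,0,0],"twist":[0,0,0],"grip":0.8},{"translation":[0,0,0],"twist":[0,0,0],"grip":0.8},{"translation":[0,0,0],"twist":[0,0,0],"grip":0.8},{"translation":[0,0,0],"twist":[0,0,0],"grip":0.8},{"translation":[0,0,0],"twist":[0,0,0],"grip":0.8},{"translation":[0,0,0],"twist":[0,0,0],"grip":0.8}]' 40
python3 - <<'E'
from h import *
go([.5105,-.292,.017],0.041)
E
```

```text
t: 13.6
tool_pos: [0.5096, -0.2916, 0.0663]
orientation: [-2.175, -2.262, 0.002]
force: [-0.1, -0.0, -0.3]
opening: 0.0676
t 13.6 pos [ 0.5096 -0.2916  0.0663] q [-0.61  0.19  1.65 -0.    1.3  -0.65] open 0.0676 F [-0.1 -0.  -0.3]
  shift in tool now mm [-0.5  1.1 49.3] after turn [-0.4  0.9 49.3] turn [-0.003 -0.002 -0.002]
```

```bash
python3 -m pendant '[{"translation":[0,1,6],"twist":[0,0,0],"grip":0.8},{"translation":[0,0,8],"twist":[0,0,0],"grip":0.8},{"translation":[0,0,8],"twist":[0,0,0],"grip":0.8},{"translation":[0,0,8],"twist":[0,0,0],"grip":0.8},{"translation":[0,0,8],"twist":[0,0,0],"grip":0.8},{"translation":[0,0,6],"twist":[0,0,0],"grip":0.8},{"translation":[0,0,4],"twist":[0,0,0],"grip":0.8},{"translation":[0,0,0],"twist":[0,0,0],"grip":0.8},{"translation":[0,0,0],"twist":[0,0,0],"grip":0.8},{"translation":[0,0,0],"twist":[0,0,0],"grip":0.8}]' 40
python3 - <<'E'
from h import *
go([.5105,-.292,.017],0.041)
E
```

```text
t: 14.6
tool_pos: [0.5095, -0.2908, 0.0124]
orientation: [-2.173, -2.261, 0.002]
force: [0.4, 0.7, -0.0]
opening: 0.0836
t 14.6 pos [ 0.5095 -0.2908  0.0124] q [-0.61  0.26  1.69 -0.    1.2  -0.64] open 0.0836 F [ 0.4  0.7 -0. ]
  shift in tool now mm [-1.2  0.9 -4.6] after turn [-1.2  1.  -4.6] turn [-0.005 -0.003 -0.002]
```

```bash
python3 -m pendant '[{"translation":[-1,1,-3],"twist":[0,0,0],"grip":0.8},{"translation":[0,0,0],"twist":[0,0,0],"grip":-1},{"translation":[0,0,0],"twist":[0,0,0],"grip":-1},{"translation":[0,0,0],"twist":[0,0,0],"grip":-1},{"translation":[0,0,0],"twist":[0,0,0],"grip":-1},{"translation":[0,0,0],"twist":[0,0,0],"grip":-1},{"translation":[0,0,0],"twist":[0,0,0],"grip":-1},{"translation":[0,0,0],"twist":[0,0,0],"grip":-1},{"translation":[0,0,0],"twist":[0,0,0],"grip":-1},{"translation":[0,0,0],"twist":[0,0,0],"grip":-1}]' 40
python3 - <<'E'
from h import *
go([.512,-.332,.017],0.041)
E
```

```text
t: 15.6
tool_pos: [0.51, -0.2927, 0.0172]
orientation: [-2.173, -2.261, 0.005]
force: [3.5, 0.3, 1.5]
opening: 0.0251
t 15.6 pos [ 0.51   -0.2927  0.0172] q [-0.61  0.25  1.68 -0.    1.21 -0.65] open 0.0251 F [3.5 0.3 1.5]
  shift in tool now mm [-39.3   0.4   0.2] after turn [-39.3   0.4   0.2] turn [-0.006 -0.002 -0.002]
```

```bash
python3 -m pendant '[{"translation":[-4,0,0],"twist":[0,0,0],"grip":-1},{"translation":[-5,0,0],"twist":[0,0,0],"grip":-1},{"translation":[-5,0,0],"twist":[0,0,0],"grip":-1},{"translation":[-5,0,0],"twist":[0,0,0],"grip":-1},{"translation":[-5,0,0],"twist":[0,0,0],"grip":-1},{"translation":[-5,0,0],"twist":[0,0,0],"grip":-1},{"translation":[-4,0,0],"twist":[0,0,0],"grip":-1},{"translation":[-2,0,0],"twist":[0,0,0],"grip":-1},{"translation":[0,0,0],"twist":[0,0,0],"grip":-1},{"translation":[0,0,0],"twist":[0,0,0],"grip":-1}]' 50
python3 - <<'E'
from h import *
go([.5116,-.3327,.0172],0.041)
i,p,d=shot("top"); w,pw,dw=shot("wrist"); np.savez("w4.npz",p=pw,d=dw,M=w["cam_to_world"],pt=p)
a=cv2.resize(p[165:245,275:415],(700,400),interpolation=cv2.INTER_CUBIC)[80:280]
b=cv2.resize(pw[120:250,250:390],(400,371),interpolation=cv2.INTER_CUBIC)
c=np.zeros((571,700,3),np.uint8);c[:200]=a;c[200:,:400]=b
cv2.imwrite("pics/c7.png",c[:,:,::-1])
E
```

```text
t: 16.6
tool_pos: [0.5113, -0.3217, 0.0171]
orientation: [-2.161, -2.253, -0.01]
force: [-2.2, 7.3, 5.5]
opening: 0.0251
t 16.6 pos [ 0.5113 -0.3217  0.0171] q [-0.65  0.31  1.62  0.01  1.24 -0.7 ] open 0.0251 F [-2.2  7.3  5.5]
  shift in tool now mm [-11.   -0.1  -0.3] after turn [-11.   -0.1  -0.1] turn [-0.009 -0.018  0.   ]
```

View pics/c7.png

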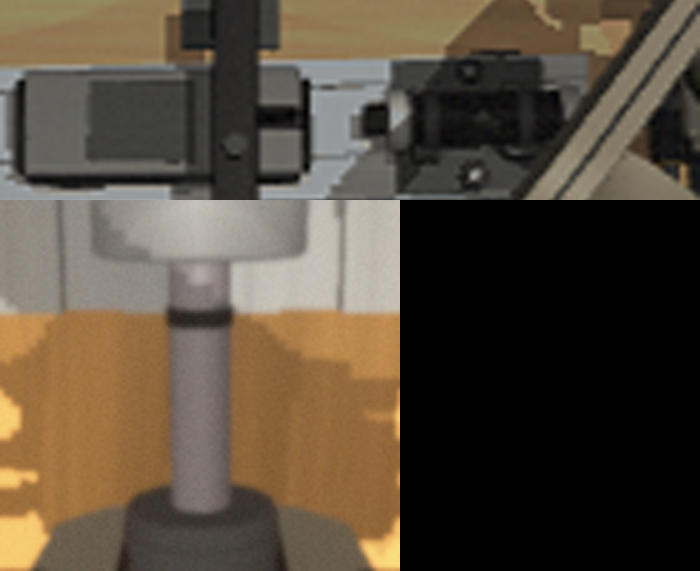

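The knob has come out about 29 mm. The first ring is visible at crop px (200,317), past the barrel end, and the spring force of 7–8 N fits. The cart stays at the start line.

```bash
python3 -m pendant '[{"translation":[-3,0,0],"twist":[-0.004,-0.008,0],"grip":-1},{"translation":[-3.5,0,0],"twist":[0,0,0],"grip":-1},{"translation":[-3.5,0,0],"twist":[0,0,0],"grip":-1},{"translation":[-2,0,0],"twist":[0,0,0],"grip":-1},{"translation":[0,0,0],"twist":[0,0,0],"grip":-1},{"translation":[0,0,0],"twist":[0,0,0],"grip":-1},{"translation":[0,0,0],"twist":[0,0,0],"grip":-1},{"translation":[0,0,0],"twist":[0,0,0],"grip":-1},{"translation":[0,0,0],"twist":[0,0,0],"grip":-1},{"translation":[0,0,0],"twist":[0,0,0],"grip":-1}]' 50
python3 - <<'E'
from h import *
go([.5116,-.3327,.0172],0.041)
E
```

```text
t: 17.7
tool_pos: [0.5114, -0.3228, 0.0172]
orientation: [-2.151, -2.247, -0.025]
force: [-2.6, 7.4, 6.7]
opening: 0.0246
t 17.7 pos [ 0.5114 -0.3228  0.0172] q [-0.66  0.32  1.6   0.02  1.25 -0.71] open 0.0246 F [-2.6  7.4  6.7]
  shift in tool now mm [-9.9 -0.2 -0.3] after turn [-9.9 -0.2 -0. ] turn [-0.01  -0.034  0.003]
```

```bash
python3 -m pendant '[{"translation":[-3,0,0],"twist":[-0.001,-0.006,0],"grip":-1},{"translation":[-3.5,0,0],"twist":[-0.001,-0.006,0],"grip":-1},{"translation":[-3.5,0,0],"twist":[-0.001,-0.006,0],"grip":-1},{"translation":[-3,0,0],"twist":[-0.001,-0.006,0],"grip":-1},{"translation":[-2.5,0,0],"twist":[-0.001,-0.006,0],"grip":-1},{"translation":[-1.2,0,0],"twist":[-0.001,-0.006,0],"grip":-1},{"translation":[-1.2,0,0],"twist":[-0.001,-0.005,0],"grip":-1},{"translation":[-1.2,0,0],"twist":[-0.001,-0.004,0],"grip":-1},{"translation":[-1.2,0,0],"twist":[-0.001,-0.003,0],"grip":-1},{"translation":[-1.2,0,0],"twist":[-0.001,-0.003,0],"grip":-1}]' 50
python3 - <<'E'
from h import *
go([.5116,-.3327,.0172],0.041)
E
```

```text
t: 18.7
tool_pos: [0.512, -0.3318, 0.0171]
orientation: [-2.164, -2.266, -0.003]
force: [-0.9, 10.2, 7.0]
opening: 0.0247
t 18.7 pos [ 0.512  -0.3318  0.0171] q [-0.66  0.31  1.61  0.    1.23 -0.71] open 0.0247 F [-0.9 10.2  7. ]
  shift in tool now mm [-0.9 -0.4 -0.1] after turn [-0.9 -0.4 -0.1] turn [-0.005 -0.007  0.005]
```

```bash
python3 -m pendant '[{"translation":[-1.3,0,0],"twist":[-0.001,-0.003,0],"grip":-1},{"translation":[-1.3,0,0],"twist":[-0.001,-0.003,0],"grip":-1},{"translation":[-1.3,0,0],"twist":[-0.001,-0.003,0],"grip":-1},{"translation":[-1.3,0,0],"twist":[-0.001,-0.003,0],"grip":-1},{"translation":[-1.3,0,0],"twist":[-0.001,-0.003,0],"grip":-1},{"translation":[-1.3,0,0],"twist":[-0.001,-0.003,0],"grip":-1},{"translation":[-1.3,0,0],"twist":[-0.001,-0.003,0],"grip":-1},{"translation":[-1.3,0,0],"twist":[-0.001,-0.003,0],"grip":-1},{"translation":[-1.3,0,0],"twist":[-0.001,-0.003,0],"grip":-1},{"translation":[-1.3,0,0],"twist":[-0.001,-0.003,0],"grip":-1}]' 50
python3 - <<'E'
from h import *
go([.5116,-.3327,.0172],0.041)
i,p,d=shot("top"); w,pw,dw=shot("wrist"); np.savez("w5.npz",p=pw,d=dw,M=w["cam_to_world"],pt=p)
s=robot.read_state();print(s["t"],s["tool_pos"].round(4),s["force"].round(1))
a=cv2.resize(p[165:245,275:415],(700,400),interpolation=cv2.INTER_CUBIC)[80:280]
b=cv2.resize(pw[100:250,250:390],(350,375),interpolation=cv2.INTER_CUBIC)
c=np.zeros((575,700,3),np.uint8);c[:200]=a;c[200:,:350]=b
cv2.imwrite("pics/c8.png",c[:,:,::-1])
for v in range(100,250,3):
    q=world(w,320,v,dw[v,320]);print(v,int(pw[v,317:324].mean()),q.round(4)) if v>120 else 0
E
```

```text
t: 19.7
tool_pos: [0.5122, -0.3318, 0.0172]
orientation: [-2.166, -2.272, -0.003]
force: [-1.5, 10.0, 6.8]
opening: 0.0251
t 19.7 pos [ 0.5122 -0.3318  0.0172] q [-0.66  0.31  1.62  0.    1.22 -0.71] open 0.0251 F [-1.5 10.   6.8]
  shift in tool now mm [-0.8 -0.6 -0. ] after turn [-0.9 -0.6 -0. ] turn [ 0.    -0.003  0.007]
19.8 [ 0.5121 -0.3318  0.0171] [-2.4 10.   7.1]
121 156 [ 0.5093 -0.2661  0.0637]
124 161 [ 0.5094 -0.2674  0.0642]
127 159 [ 0.5095 -0.2686  0.0644]
130 159 [ 0.5095 -0.2699  0.0649]
133 158 [ 0.5096 -0.2712  0.064 ]
136 159 [ 0.5097 -0.2725  0.0643]
139 156 [ 0.5097 -0.2738  0.0638]
142 126 [ 0.5098 -0.275   0.0652]
145 119 [ 0.5099 -0.2765  0.0637]
148 118 [ 0.5099 -0.2778  0.0639]
151 118 [ 0.51   -0.279   0.0643]
154 117 [ 0.51   -0.2805  0.0635]
157 110 [ 0.5101 -0.2816  0.0648]
160 42 [ 0.5102 -0.2829  0.065 ]
163 39 [ 0.5102 -0.2844  0.0642]
166 102 [ 0.5103 -0.2857  0.0647]
169 115 [ 0.5104 -0.2871  0.0645]
172 115 [ 0.5104 -0.2883  0.0654]
175 116 [ 0.5105 -0.2899  0.064 ]
178 116 [ 0.5106 -0.2911  0.0647]
181 116 [ 0.5106 -0.2925  0.0645]
184 116 [ 0.5107 -0.294   0.0641]
187 115 [ 0.5108 -0.2956  0.0635]
190 114 [ 0.5108 -0.2966  0.0652]
193 114 [ 0.5109 -0.2983  0.0638]
196 115 [ 0.511  -0.2996  0.0645]
199 115 [ 0.511  -0.3008  0.0651]
202 114 [ 0.5111 -0.3024  0.0645]
205 113 [ 0.5112 -0.3042  0.0633]
208 113 [ 0.5112 -0.3052  0.0646]
211 113 [ 0.5113 -0.3068  0.0644]
214 113 [ 0.5114 -0.3085  0.0634]
217 113 [ 0.5115 -0.3099  0.0638]
220 113 [ 0.5116 -0.3115  0.0632]
223 112 [ 0.5116 -0.3128  0.0638]
226 113 [ 0.5117 -0.3144  0.0636]
229 89 [ 0.5117 -0.3153  0.0653]
232 49 [ 0.5117 -0.3156  0.0685]
235 59 [ 0.5118 -0.3157  0.0718]
238 68 [ 0.5118 -0.3175  0.0709]
241 68 [ 0.5119 -0.3181  0.073 ]
244 64 [ 0.5119 -0.3193  0.0736]
247 67 [ 0.512  -0.3213  0.0724]
```

View pics/c8.png

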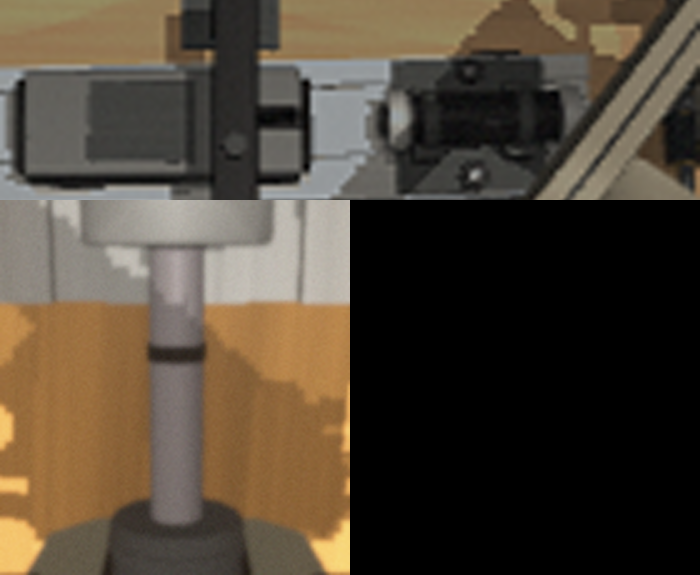

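```bash
python3 -c "
from plant import robot
print(robot.close_job())
s=robot.read_state();print(s['t'],s['tool_pos'],s['force'],s['opening'])"
```

```text
the job is handed in; nothing more can be done
None
the job is handed in; nothing more can be done
```

I handed the job in at about 19.8 s with the cart at the start line and the plunger held out at its second ring mark. No verdict was reported.

- **Cart:** I rolled it back through the light gate until its rear bumper met the plunger's nose, then let go. In the last top view it was still at the start line, to about 1 px (roughly 3 mm). The gate looked unmoved, though I checked that by eye only.
- **Plunger:** the last wrist picture gives about 39.5 mm of pull, against 40 mm for the second mark. Three readings agree on this:
  - the knob's inner face moved from y = -0.276 to -0.3155;
  - the first ring sits about 19.6 mm outside the barrel;
  - the arm feels about 10 N from the spring.

  It held steady for a full second under a 50 N grip.
- **Missed first grasp:** the jaws first closed on top of the knob. The camera depth showed the real fingertips about 25 mm above the TCP that the state reports. I allowed for this and the second grasp held. The cart was therefore gripped higher on its body than planned, but it stayed level.
- **Other disagreements:** the force sensor still showed about 7 N upward while holding. The arm also gave way slightly each time it paused against the spring, so I held it with small outward pulls to the end.

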